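# Open the gate and index the tube carriage one hole

### The arm

A 7-joint arm with a two-finger parallel gripper is mounted at the origin on the work surface. World frame = base frame: x ahead of the robot, y to its left, z up, the work surface at z = 0. Lengths are in m, angles in rad, forces in N, time in s.
With the tool pointing down it reaches from about 0.35 to 0.9 m from the base axis. Payload 19.9 kg.
Tool frame: the origin (TCP) lies midway between the tips of the shut fingers; the grasp point (between the pads) lies 19 mm behind it; x points along the fingers, y is the direction in which the jaws open and shut, and the axes are right-handed (so a half turn about x gives the same grasp; the last joint's range is limited). The gripper opens to 94 mm and grips with 3 to 60 N. Pads are 16 mm wide; open, the fingers measure 119 mm over their backs; the gripper's body (75 mm by 177 mm) begins 78 mm behind the grasp point.
Start: joints at [-1.308, 0.417, -0.01, 1.614, 0.005, 1.111, -0.053], TCP at [0.187, 0.596, 0.205] pointing down, gripper open.
Joint ranges: [-2.81, 2.81], [-0.39, 2.02], [-1.27, 1.25], [0.06, 2.57], [-1.19, 4.33], [0.19, 2], [-2.82, 2.82]. Speed limits (rad/s): [1.89, 1.89, 2.39, 2.39, 3.01, 3.01, 3.01].

### API

Orientations are given as a 3x3 rotation matrix whose columns are the frame's x, y, z axes.
In Python, from plant import bot gives the robot as it stands.
- The arm moves only by the tool drive_tool, never from a script. Its argument "rows" is a list of rows, each a list of 7 numbers: the shift along the tool's x, y, z in mm, then the turn, a rotation vector about the tool's x, y, z in degrees, then the finger opening in mm, from 0 to 94. In form: [[tx, ty, tz, rx, ry, rz, gripper], ...]. A call has exactly 8 rows; each row is the pose to reach, as a shift and turn from the pose commanded when the call began, along the tool's axes at that moment; what a row does not reach only later rows make up. A row lasts 1/12 s, in which the tool goes at most 41.7 mm and 7.16 degrees, less where a joint would pass 70% of its speed; a pose out of reach is approached as far as the arm can. A call with a gripper value outside its range is refused whole. The fingers move at their own pace and stop on an object; "force" is the grip in N (left out, the last holds). Time passes only in rows, so rows that repeat a pose let the fingers close, or fill a call up. It gives the time, the measured TCP pose, the force and the opening at its end, in the units of the state.
- bot.sense(): the state, without advancing time (a new reading comes with each control period).
- bot.grab_frame(name): name is "scene" or "top" or "wrist"; returns a dict with "pixels" (384x512x3 uint8, red, green, blue), "mtx" (3x3 intrinsics, pixels), "extrinsics" (4x4, takes a point from camera to world coordinates). Camera axes: x right, y up, looking along -z (the intrinsics and any distortion apply to the point x, -y, -z); pixel columns grow to the right and rows downward; lengths in m; the calibration is good to about 2 mm. The wrist camera is an equidistant fisheye: a pixel r from the principal point sees the ray r / f radians off the axis. A picture is of the moment at which its call begins. There is no depth.
- bot.finish_job(): hands the job in, once; it reports no verdict.
The state is a dict: "t": time; "q": joint angles; "qd": joint speeds; "joint_torque": joint torques, N m; "tcp_pos": TCP position; "ee_rot": TCP orientation; "force": force on the tool from outside, world axes, zero at the start; "moment": the same for the moment, N m; "opening": finger opening in m.
Only numpy, scipy, OpenCV 4.12 (cv2) and the standard library are available. Lean on these libraries where they do the work, as an engineer would, in place of code of your own. Each camera call takes 0.05 s, during which the arm holds its last target. There are 200 camera calls.

### The job

The tube carriage on the slide rail has to move on by one index hole, but the upright grey gate panel blocks it. Draw the panel straight up out of its guides and stand it in the slot of the white parking rack; then pull up the carriage's spring lock plunger by its black knob, slide the carriage to the very next hole in the gate's direction, and let the pin drop fully home. Finish while still holding the knob with the pin engaged - do not let go - and leave the other things on the bench undisturbed.

Things in the scene. Friction and masses are not known exactly. Their poses are not given: they have to be found in the camera images.
- rail: Fixed aluminium slide rail, 320 mm long (its y), 104 mm wide (its x). Origin: centre of its underside, on the bench. Turned about half round: its -x side is the one away from the robot. An index strip, top 24 mm above the bench, runs along its -x side (centre line x = -38 mm) with square 11 mm holes, 12 mm deep, every 50 mm (y = -115, -65, -15, 35, 85 mm).
- gate (a point): Middle between the tops of the two white gate guides, 86 mm above the bench, at rail y = -20 mm. The guides stand either side of the rail (rail x from 55 to 83 mm out); their 8 mm wide upright grooves, open at the top, hold the panel's side edges.
- carriage (a joint): Slide of the white carriage along the rail's +y, m: 0 at the start, 0.050 with the pin in the next hole; 1.5 mm play each way when locked. Moves only with the plunger pulled (friction 1.5 N, about 0.5 kg); the panel in its guides blocks it after about 27 mm. Its +x part bears a blue rack of small tubes, tops 74 mm above the bench; a lug on its -x side bears the plunger.
- plunger (a joint): Lift of the lock plunger, m: 0 fully home (pin 11 mm deep in the hole), 0.020 at the end stop. The pin is clear of the strip above 0.011, and rides at about 0.011 on the strip between holes. A spring pulls it down with about 4 N at home, 8 N at the end stop.
- knob: Black upright cylindrical knob of the plunger, 24 mm diameter, 36 mm high on a thin stem; it moves with carriage and plunger. Origin: centre of its underside, 82 mm above the bench when home (top at 118 mm). Its sides are free along the rail's y.
- hole_start (a point): Mouth of the hole in which the pin starts, centre, 24 mm above the bench.
- hole_next (a point): Mouth of the next hole, centre, 50 mm along the rail's +y from the starting one: the knob's axis must come above it.
- panel: Grey flat gate panel, loose, 130 mm wide (its x), 5 mm thick (y), 120 mm high (z), about 90 g. Origin: middle of its lower edge. Starts upright in the guides across the rail, its x along the rail's x, lower edge 26 mm and upper edge 146 mm above the bench, 1.5 mm play each way; leaves the grooves after rising 60 mm.
- park_rack: Fixed white parking rack, foot 70 mm (x) by 170 mm (y). Origin: centre of its underside. One slot along its y, open at the top, 14 mm wide and 145 mm long; floor 12 mm, top 62 mm above the bench. The panel stands in it, wide side along the rack's y, either way round, leaning a little. On either side, nearer the robot than the rail.
- tip_box: Bystander: loose pipette tip box, white with green upper part, 85 x 122 x 63 mm. Origin: centre of its underside.
- reagent_bottle: Bystander: loose amber bottle, 64 mm diameter, 130 mm high. Origin: centre of its underside.
- tube_rack: Bystander: loose blue tube rack with white tubes, 90 x 110 x 46 mm. Origin: centre of its underside.
Mind the look-alikes: they are no part of the job. What is shaped like the park_rack but yellow is not meant.

How it is judged:
By the outcome, as a careful person would: the job done as asked, in the order asked, and still so for the second after the job is handed in, while the arm keeps its last pose, push and grip.
It also fails if it takes over 51 s, if anything falls off the work surface, if the arm or the gripper's body presses on something with over 40 N, if the wrist force passes 120 N, or if a joint passes its speed limit or range.

## Working session

There is one attempt and no reset: what is moved stays moved. The work goes in short steps, Python scripts to look and compute and a tool call to move; the robot and the scene stay as the last step left them, time stands still between calls to the robot, and variables do not carry over. Pictures are saved under pics/ and viewed, about 8 in all and at most 12, crops included, and the job is handed in when it is done.

Besides the shell and the picture viewer there is one more tool, called by a JSON object that holds its "op" and its "data", one argument or row to a line. drive_tool: Moves the arm, as the interface text tells. Its arguments: {"type":"object","properties":{"rows":{"type":"array","items":{"type":"array","items":{"type":"number"}}},"force":{"type":"number"}},"required":["rows"]}

```bash
ls; mkdir -p pics; python3 - <<'E'
from plant import bot
import cv2,numpy as np
s=bot.sense();print(s['t'],s['tcp_pos'],s['ee_rot'],s['opening'])
for n in("scene","top"):
    f=bot.grab_frame(n);cv2.imwrite(f'pics/{n}0.png',f['pixels'][...,::-1])
    np.savez(f'{n}0.npz',**f);print(n,f['mtx'],f['extrinsics'])
E
```

```text
pics
0.0 [0.18684244 0.59602341 0.20481377] [[-3.08698621e-04  2.99096712e-01  9.54222753e-01]
 [-1.20439698e-03  9.54221995e-01 -2.99096864e-01]
 [-9.99999227e-01 -1.24159379e-03  6.56641639e-05]] 0.094094837970581
scene [[467.79143434   0.         251.4080592 ]
 [  0.         467.79143434 184.84911295]
 [  0.           0.           1.        ]] [[-0.79163149 -0.52085392  0.31942258  0.92593002]
 [ 0.61086161 -0.68576484  0.39569518  0.45960066]
 [ 0.01294939  0.50836775  0.8610427   1.30050549]
 [ 0.          0.          0.          1.        ]]
top [[390.04985067   0.         248.30725418]
 [  0.         390.04985067 194.89852677]
 [  0.           0.           1.        ]] [[ 0.02417855  0.99016878 -0.13777224  0.30275718]
 [-0.99970518  0.0236411  -0.00553629 -0.11692784]
 [-0.00222478  0.13786548  0.99044846  1.08157029]
 [ 0.          0.          0.          1.        ]]
```

View pics/top0.png

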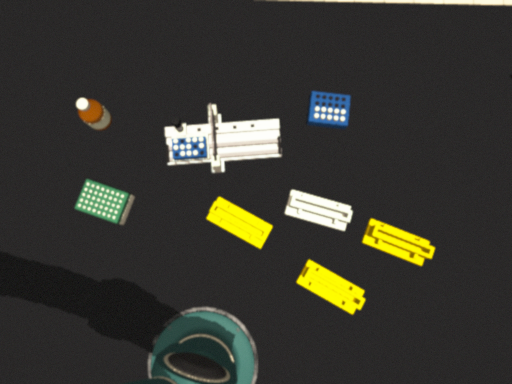

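View pics/scene0.png

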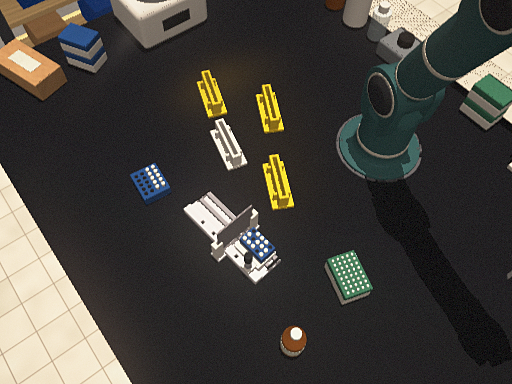

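The top view shows the rail at about (225,142), with the panel across it at (214,138) and the knob at (181,126). The white rack is at (319,210), between yellow look-alikes. The scene view agrees. Next I'll measure from an enlarged crop.

```bash
cat > h.py <<'E'
import numpy as np,cv2
def ray(f,u,v):
    d=np.linalg.inv(f['mtx'])@[u,v,1]; d=np.array([d[0],-d[1],-d[2]])
    E=f['extrinsics']; return E[:3,3],E[:3,:3]@d
def onz(f,u,v,z):
    o,d=ray(f,u,v); return o+d*(z-o[2])/d[2]
def proj(f,p):
    E=f['extrinsics'];c=E[:3,:3].T@(np.array(p)-E[:3,3]);k=f['mtx']@[c[0],-c[1],-c[2]];return k[:2]/k[2]
E
python3 - <<'E'
import numpy as np,cv2
from h import *
t=dict(np.load('top0.npz'));s=dict(np.load('scene0.npz'))
a=cv2.resize(t['pixels'][90:240,155:360],None,fx=3.9,fy=3.9,interpolation=cv2.INTER_CUBIC)
cv2.imwrite('pics/c1.png',a[...,::-1])
a=cv2.resize(s['pixels'][110:290,175:300],None,fx=3.3,fy=3.3,interpolation=cv2.INTER_CUBIC)
cv2.imwrite('pics/c2.png',a[...,::-1])
g=t['pixels'].astype(int);m=((g.min(2)>110)&(g.max(2)-g.min(2)<60)).astype(np.uint8)
m=cv2.morphologyEx(m,cv2.MORPH_CLOSE,np.ones((5,5)))
for c in cv2.findContours(m,0,2)[0]:
    if cv2.contourArea(c)>300:
        r=cv2.minAreaRect(c);print(r,[onz(t,*p,0.0).round(3) for p in cv2.boxPoints(r)])
E
```

```text
((318.9339599609375, 209.98114013671875), (66.07042694091797, 26.92266845703125), 15.945395469665527) [array([ 0.402, -0.21 ,  0.   ]), array([ 0.476, -0.23 ,  0.   ]), array([ 0.429, -0.407,  0.   ]), array([ 0.356, -0.386,  0.   ])]
((100.6085205078125, 200.27682495117188), (41.73157501220703, 27.853975296020508), 20.2248592376709) [array([0.41 , 0.369, 0.   ]), array([0.485, 0.348, 0.   ]), array([0.446, 0.235, 0.   ]), array([0.372, 0.256, 0.   ])]
((329.43994140625, 113.41999053955078), (32.1026496887207, 13.152186393737793), 8.130102157592773) [array([ 0.682, -0.29 ,  0.   ]), array([ 0.721, -0.296,  0.   ]), array([ 0.71 , -0.387,  0.   ]), array([ 0.671, -0.382,  0.   ])]
((222.0939483642578, 137.39462280273438), (68.17449951171875, 115.61141204833984), 86.72950744628906) [array([0.705, 0.144, 0.   ]), array([ 0.733, -0.19 ,  0.   ]), array([ 0.532, -0.204,  0.   ]), array([0.505, 0.122, 0.   ])]
((396.0, 2.0), (4.0, 230.0), 90.0) [array([ 1.047, -0.195,  0.   ]), array([ 1.063, -0.886,  0.   ]), array([ 1.05 , -0.885,  0.   ]), array([ 1.034, -0.195,  0.   ])]
```

View pics/c1.png

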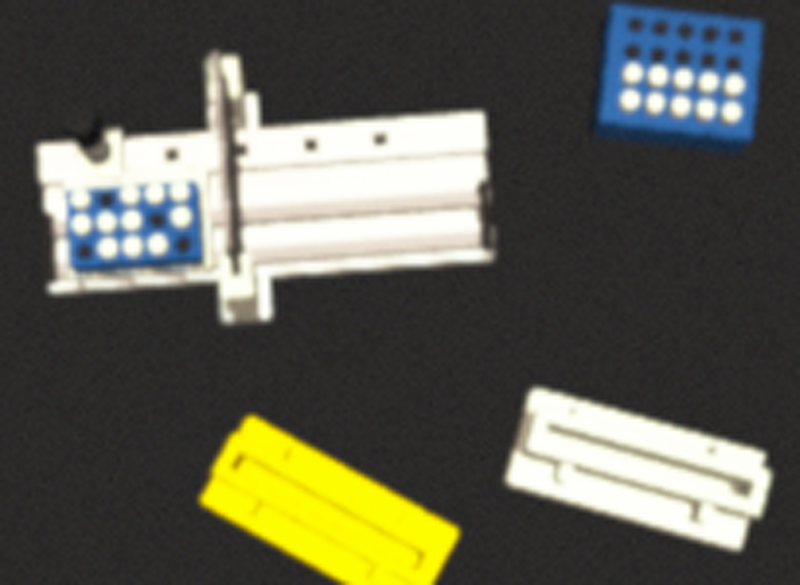

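View pics/c2.png

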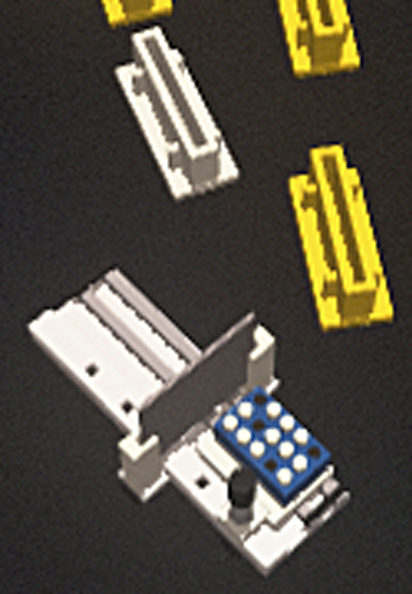

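The crops show holes at crop (172,154), (240,150), (310,145) and (380,139). The start hole is hidden under the knob at (90,130). The white rack's slot runs from crop (550,428) to (750,488). I'll work out world positions from these.

```bash
python3 - <<'E'
from h import *
t=dict(np.load('top0.npz'));s=dict(np.load('scene0.npz'))
H=[onz(t,(u+.5)/3.9-.5+155,(v+.5)/3.9-.5+90,.024) for u,v in [(172,154),(240,150),(310,145),(380,139)]]
print(np.round(H,4))
ph=np.array([-65,-15,35,85])/1e3
A=np.polyfit(ph,np.array(H)[:,:2],1);d=A[0];print('dir',d,np.linalg.norm(d));e=d/np.linalg.norm(d)
th=np.arctan2(-e[0],e[1]);R=np.array([[np.cos(th),-np.sin(th)],[np.sin(th),np.cos(th)]])
m=np.mean(H,0)[:2]-R@[-.038,.01];print('th',np.degrees(th),'rail',m)
w=lambda x,y:(m+R@[x,y])
for n,p in dict(gate=(0,-.02),start=(-.038,-.115),next=(-.038,-.065)).items(): print(n,w(*p).round(4))
# checks with scene: holes and knob, panel top
for n,p in dict(h35=(-.038,.035,.024),h85=(-.038,.085,.024),knobtop=(-.038,-.115,.118),pL=(-.065,-.02,.146),pR=(.065,-.02,.146)).items():
    P=[*w(*p[:2]),p[2]]
    print(n,((proj(s,P)-[175,110]+.5)*3.3-.5).round(0),((proj(t,P)-[155,90]+.5)*3.9-.5).round(0))
P=[onz(t,(u+.5)/3.9-.5+155,(v+.5)/3.9-.5+90,.062) for u,v in[(550,428),(750,488)]];print('slot',np.round(P,3))
Q=[onz(s,(u+.5)/3.3-.5+175,(v+.5)/3.3-.5+110,.062) for u,v in[(150,42),(200,145)]];print('slot scene',np.round(Q,3))
E
```

```text
[[ 0.6327  0.0325  0.024 ]
 [ 0.6369 -0.0163  0.024 ]
 [ 0.6418 -0.0665  0.024 ]
 [ 0.6474 -0.1168  0.024 ]]
dir [ 0.09782978 -0.99598543] 1.000778523181891
th -174.39016806458346 rail [ 0.60089557 -0.03555715]
gate [ 0.5989 -0.0157]
start [0.6275 0.0826]
next [0.6324 0.0328]
h35 [128. 403.] [310. 144.]
h85 [ 92. 367.] [379. 140.]
knobtop [242. 477.] [ 77. 116.]
pL [139. 405.] [215.  51.]
pR [254. 310.] [227. 248.]
slot [[ 0.436 -0.236  0.062]
 [ 0.398 -0.371  0.062]]
slot scene [[ 0.402 -0.364  0.062]
 [ 0.437 -0.233  0.062]]
```

{"op": "drive_tool", "data": {
  "rows": [
    [0,-25,31,-3,0,0,60],
    [0,-50,62,-6,0,0,60],
    [0,-75,94,-9,0,0,60],
    [0,-100,125,-12,0,0,60],
    [0,-125,156,-15,0,0,60],
    [0,-150,187,-18,0,0,60],
    [0,-175,219,-21,0,0,60],
    [0,-200,250,-23,0,0,60]
  ],
  "force": 30
}}

```text
t: 0.77
tcp_pos: [0.3664, 0.3288, 0.2054]
ee_rot: [[-0.0, -0.1, 0.995], [-0.0, 0.995, 0.1], [-1.0, -0.0, -0.0]]
force: [0.9, 1.0, 0.3]
opening: 0.0602
```

```bash
cat >> h.py <<'E'
def need(p,yaw_y=None):
    "tool-frame shift (mm) to TCP target p; and turn (deg, tool rotvec) to point down with tool y at heading yaw_y (deg)"
    from plant import bot
    from scipy.spatial.transform import Rotation as Ro
    s=bot.sense();R=np.array(s['ee_rot'])
    print('t %.2f'%s['t'],'tcp',np.round(s['tcp_pos'],4),'F',np.round(s['force'],1),'op %.4f'%s['opening'])
    print('shift',((R.T@(np.array(p)-s['tcp_pos']))*1e3).round(1))
    print('heading y',np.degrees(np.arctan2(R[1,1],R[0,1])).round(1))
    if yaw_y is not None:
        a=np.radians(yaw_y);x=np.array([0,0,-1.]);y=np.array([np.cos(a),np.sin(a),0])
        print('turn',Ro.from_matrix(R.T@np.c_[x,y,np.cross(x,y)]).as_rotvec(degrees=True).round(1))
E
python3 -c "
from h import *
need([.599,-.016,.205],95.6)"
```

```text
t 0.77 tcp [0.3664 0.3288 0.2054] F [0.9 1.  0.3] op 0.0602
shift [   0.4 -366.4  196.8]
heading y 95.8
turn [ 0.2 -0.   0. ]
```

{"op": "drive_tool", "data": {
  "rows": [
    [0,-35,19,0,0,0,60],
    [0,-70,38,0,0,0,60],
    [0,-105,56,0,0,0,60],
    [0,-140,75,0,0,0,60],
    [0,-175,94,0,0,0,60],
    [0,-210,113,0,0,0,60],
    [0,-245,131,0,0,0,60],
    [0,-280,150,0,0,0,60]
  ]
}}

```text
t: 1.43
tcp_pos: [0.5428, 0.0648, 0.2054]
ee_rot: [[-0.0, -0.098, 0.995], [-0.0, 0.995, 0.098], [-1.0, -0.0, -0.0]]
force: [0.1, -0.0, 0.2]
opening: 0.0597
```

{"op": "drive_tool", "data": {
  "rows": [
    [0,-35,19,0,0,0,60],
    [0,-60,33,0,0,0,60],
    [0,-75,41,0,0,0,60],
    [0,-82,45,0,0,0,60],
    [0,-86,47,0,0,0,60],
    [0,-86,47,0,0,0,60],
    [0,-86,47,0,0,0,60],
    [0,-86,47,0,0,0,60]
  ]
}}

```text
t: 2.1
tcp_pos: [0.597, -0.0129, 0.2055]
ee_rot: [[-0.0, -0.099, 0.995], [0.0, 0.995, 0.099], [-1.0, 0.0, -0.0]]
force: [0.3, 0.1, -0.2]
opening: 0.0599
```

```bash
python3 -c "
from h import *
from plant import bot
need([.599,-.016,.111],95.6)
f=bot.grab_frame('wrist');np.savez('w1.npz',**f)
cv2.imwrite('pics/w1.png',f['pixels'][...,::-1]);print(f['mtx'],f['extrinsics'])"
```

```text
t 2.10 tcp [ 0.597  -0.0129  0.2055] F [ 0.3  0.1 -0.2] op 0.0599
shift [94.5 -3.3  1.7]
heading y 95.7
turn [ 0.1 -0.  -0. ]
[[297.31863964   0.         253.26890039]
 [  0.         297.31863964 188.15139852]
 [  0.           0.           1.        ]] [[-9.85630014e-02 -9.62034069e-01 -2.54510873e-01  5.23123880e-01]
 [ 9.95130746e-01 -9.51912825e-02 -2.55620366e-02 -2.01957283e-02]
 [ 3.64333713e-04 -2.55791066e-01  9.66732020e-01  3.84513868e-01]
 [ 0.00000000e+00  0.00000000e+00  0.00000000e+00  1.00000000e+00]]
```

View pics/w1.png

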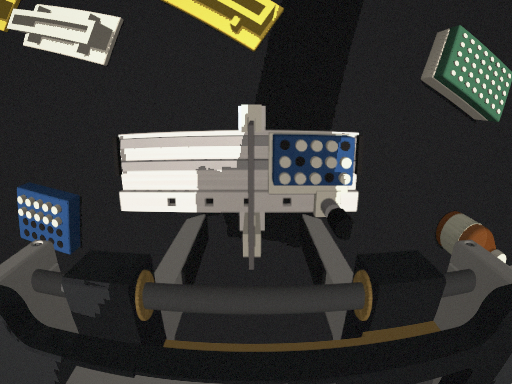

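The wrist view shows the panel's top edge from (251,122) to (252,268), between the fingers. The knob is at (338,217) and the next hole at (287,202).

```bash
cat >> h.py <<'E'
def wz(f,u,v,z):
    K=f['mtx'];a=np.array([(u-K[0,2])/K[0,0],(v-K[1,2])/K[1,1]]);r=np.hypot(*a)
    q=np.array([a[0]/r*np.sin(r),-a[1]/r*np.sin(r),-np.cos(r)]);E=f['extrinsics'];d=E[:3,:3]@q;o=E[:3,3]
    return o+d*(z-o[2])/d[2]
E
python3 -c "
from h import *
f=np.load('w1.npz')
for n,u,v,z in [('pn',251,122,.146),('pf',251.5,268,.146),('hnext',287,202,.024),('h35',210,202,.024),('h85',171.5,202,.024),('knobtop',338,224,.118)]: print(n,wz(f,u,v,z).round(4))"
```

```text
pn [ 0.5319 -0.0211  0.146 ]
pf [ 0.6615 -0.008   0.146 ]
hnext [0.632 0.034 0.024]
h35 [ 0.6417 -0.064   0.024 ]
h85 [ 0.6471 -0.1149  0.024 ]
knobtop [0.6216 0.074  0.118 ]
```

{"op": "drive_tool", "data": {
  "rows": [
    [20,-2,1,0,0,0,60],
    [45,-2,1,0,0,0,60],
    [68,-2,1,0,0,0,60],
    [84,-2,1,0,0,0,60],
    [92,-2,1,0,0,0,60],
    [95,-2,1,0,0,0,60],
    [95,-2,1,0,0,0,0],
    [95,-2,1,0,0,0,0]
  ],
  "force": 30
}}

```text
t: 2.82
tcp_pos: [0.5991, -0.016, 0.1115]
ee_rot: [[0.001, -0.098, 0.995], [0.0, 0.995, 0.098], [-1.0, -0.0, 0.001]]
force: [-0.2, 0.0, 0.5]
opening: 0.05
```

{"op": "drive_tool", "data": {
  "rows": [
    [0,0,0,0,0,0,0],
    [0,0,0,0,0,0,0],
    [0,0,0,0,0,0,0],
    [0,0,0,0,0,0,0],
    [0,0,0,0,0,0,0],
    [-2,0,0,0,0,0,0],
    [-6,0,0,0,0,0,0],
    [-10,0,0,0,0,0,0]
  ]
}}

```text
t: 3.48
tcp_pos: [0.5985, -0.0162, 0.1208]
ee_rot: [[-0.0, -0.097, 0.995], [-0.0, 0.995, 0.097], [-1.0, -0.0, -0.0]]
force: [0.2, -0.8, -0.5]
opening: 0.0051
```

{"op": "drive_tool", "data": {
  "rows": [
    [-8,0,0,0,0,0,0],
    [-20,0,0,0,0,0,0],
    [-34,0,0,0,0,0,0],
    [-48,0,0,0,0,0,0],
    [-62,0,0,0,0,0,0],
    [-76,0,0,0,0,0,0],
    [-88,0,0,0,0,0,0],
    [-95,0,0,0,0,0,0]
  ]
}}

```text
t: 4.15
tcp_pos: [0.5991, -0.0163, 0.2178]
ee_rot: [[0.002, -0.097, 0.995], [0.0, 0.995, 0.097], [-1.0, -0.0, 0.002]]
force: [-0.2, 0.1, -1.2]
opening: 0.0048
```

```bash
python3 -c "
from h import *
need([.418,-.301,.215],164.6)"
```

```text
t 4.15 tcp [ 0.5991 -0.0163  0.2178] F [-0.2  0.1 -1.2] op 0.0048
shift [   2.4 -265.7 -208. ]
heading y 95.6
turn [-69.    0.1   0.1]
```

{"op": "drive_tool", "data": {
  "rows": [
    [0,-15,-12,-4,0,0,0],
    [0,-36,-28,-9,0,0,0],
    [0,-60,-47,-15,0,0,0],
    [0,-84,-66,-21,0,0,0],
    [0,-108,-85,-27,0,0,0],
    [0,-132,-104,-33,0,0,0],
    [0,-156,-122,-39,0,0,0],
    [0,-180,-141,-45,0,0,0]
  ]
}}

```text
t: 4.82
tcp_pos: [0.4832, -0.1978, 0.2152]
ee_rot: [[-0.002, -0.734, 0.679], [-0.0, 0.679, 0.734], [-1.0, 0.001, -0.002]]
force: [-0.1, -0.6, -2.2]
opening: 0.0051
```

```bash
python3 -c "
from h import *
need([.418,-.301,.215],164.6)"
```

```text
t 4.82 tcp [ 0.4832 -0.1978  0.2152] F [-0.1 -0.6 -2.2] op 0.0051
shift [   0.3  -22.3 -120. ]
heading y 137.2
turn [-27.4  -0.1  -0.1]
```

{"op": "drive_tool", "data": {
  "rows": [
    [0,-4,-30,-6,0,0,0],
    [0,-7,-58,-12,0,0,0],
    [0,-10,-80,-17,0,0,0],
    [0,-12,-95,-21,0,0,0],
    [0,-13,-104,-23,0,0,0],
    [0,-13,-108,-24,0,0,0],
    [0,-13,-108,-24,0,0,0],
    [0,-13,-108,-24,0,0,0]
  ]
}}

```text
t: 5.48
tcp_pos: [0.4415, -0.2401, 0.1912]
ee_rot: [[-0.071, -0.851, 0.52], [0.014, 0.52, 0.854], [-0.997, 0.068, -0.025]]
force: [0.1, 0.8, -2.1]
opening: 0.0044
```

```bash
python3 -c "
from h import *
from plant import bot
need([.418,-.301,.12],164.6)
f=bot.grab_frame('wrist');np.savez('w2.npz',**f)
cv2.imwrite('pics/w2.png',f['pixels'][...,::-1])
f=bot.grab_frame('scene');np.savez('s2.npz',**f)
cv2.imwrite('pics/s2.png',cv2.resize(f['pixels'][60:220,150:330],None,fx=3.3,fy=3.3,interpolation=2)[...,::-1])
"
```

```text
t 5.48 tcp [ 0.4415 -0.2401  0.1912] F [ 0.1  0.8 -2.1] op 0.0044
shift [ 71.8 -16.6 -62.5]
heading y 148.6
turn [-16.   -0.9  -4.1]
```

View pics/w2.png

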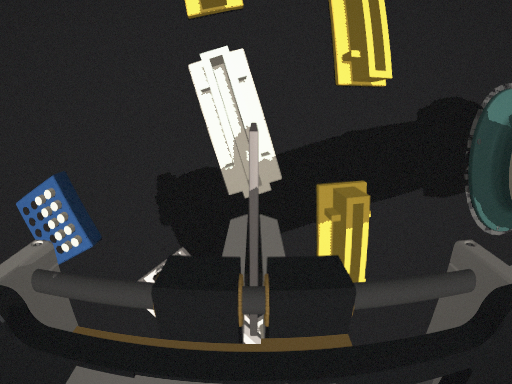

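The arm stalled short with a tilt, so a joint is probably at its limit. In the view the panel is held at (253,125..340) and the rack slot runs (215,62)–(262,190).

```bash
python3 -c "
from plant import bot
s=bot.sense();print(s['q'],s['qd'])
from h import *
f=np.load('w2.npz')
for p in [(217,62),(262,187)]: print(wz(f,*p,.062).round(4))
"
```

```text
[ 1.03302976  0.33504491 -0.72490188  1.85696882  0.25320814  1.11751575
  2.79615794] [-0.14730225 -0.03077933  0.15700446 -0.00100774 -0.07869592 -0.02696503
  0.00246637]
[ 0.3981 -0.3655  0.062 ]
[ 0.4275 -0.2279  0.062 ]
```

```bash
python3 -c "
from h import *
need([.43,-.26,.215],98.6)
"
```

```text
t 5.58 tcp [ 0.4405 -0.2417  0.1906] F [-0.  -0.3 -1.7] op 0.0048
shift [-23.9   1.  -21.6]
heading y 148.3
turn [49.7 -3.  -3.2]
```

{"op": "drive_tool", "data": {
  "rows": [
    [-6,0,-3,6,-0.4,-0.4,0],
    [-12,0,-6,12,-0.7,-0.8,0],
    [-18,0,-9,18,-1.1,-1.2,0],
    [-24,0,-12,25,-1.5,-1.6,0],
    [-24,1,-15,31,-1.9,-2,0],
    [-24,1,-18,37,-2.3,-2.4,0],
    [-24,1,-21,44,-2.7,-2.8,0],
    [-24,1,-22,50,-3,-3.2,0]
  ]
}}

```text
t: 6.25
tcp_pos: [0.4315, -0.2583, 0.2159]
ee_rot: [[0.002, -0.141, 0.99], [-0.003, 0.99, 0.141], [-1.0, -0.003, 0.002]]
force: [0.1, -0.5, -0.5]
opening: 0.0048
```

```bash
python3 -c "
from h import *
from plant import bot
need([.42,-.298,.215],-15.4);print(bot.sense()['q'])
"
```

```text
t 6.25 tcp [ 0.4315 -0.2583  0.2159] F [ 0.1 -0.5 -0.5] op 0.0048
shift [  1.  -37.7 -17. ]
heading y 98.1
turn [113.5   0.3   0. ]
[ 0.9810847   0.22627415 -0.57554304  1.88743787  0.14206279  1.06436553
  2.06077949]
```

{"op": "drive_tool", "data": {
  "rows": [
    [0,0,0,7,0,0,0],
    [0,0,0,14,0,0,0],
    [0,0,0,21,0,0,0],
    [0,0,0,28,0,0,0],
    [0,0,0,35,0,0,0],
    [0,0,0,42,0,0,0],
    [0,0,0,49,0,0,0],
    [0,0,0,56,0,0,0]
  ]
}}

```text
t: 6.92
tcp_pos: [0.4318, -0.2578, 0.216]
ee_rot: [[0.002, 0.741, 0.671], [-0.002, 0.671, -0.741], [-1.0, -0.0, 0.003]]
force: [-1.0, -0.5, -1.2]
opening: 0.0049
```

{"op": "drive_tool", "data": {
  "rows": [
    [0,0,0,7,0,0,0],
    [0,0,0,14,0,0,0],
    [0,0,0,21,0,0,0],
    [0,0,0,28,0,0,0],
    [0,0,0,35,0,0,0],
    [0,0,0,42,0,0,0],
    [0,0,0,49,0,0,0],
    [0,0,0,56,0,0,0]
  ]
}}

```text
t: 7.58
tcp_pos: [0.4318, -0.2577, 0.216]
ee_rot: [[0.002, 0.971, -0.239], [-0.002, -0.239, -0.971], [-1.0, 0.003, 0.002]]
force: [-0.2, -0.7, -0.9]
opening: 0.0051
```

```bash
python3 -c "
from h import *
from plant import bot
need([.418,-.301,.215],-15.4);print(bot.sense()['q'])
"
```

```text
t 7.58 tcp [ 0.4318 -0.2577  0.216 ] F [-0.2 -0.7 -0.9] op 0.0051
shift [ 1.1 -3.1 45.3]
heading y -13.8
turn [ 1.6  0.1 -0.2]
[ 0.76326342  0.20039441 -0.32485794  1.89367894  0.07434792  1.05565598
  0.1665352 ]
```

Now over the slot, then a look.

{"op": "drive_tool", "data": {
  "rows": [
    [0,-1,10,1,0,0,0],
    [0,-2,20,1,0,0,0],
    [0,-3,30,1,0,0,0],
    [0,-3,38,1,0,0,0],
    [0,-3,43,1,0,0,0],
    [10,-3,45,1,0,0,0],
    [20,-3,45,1,0,0,0],
    [25,-3,45,1,0,0,0]
  ]
}}

```text
t: 8.25
tcp_pos: [0.4173, -0.301, 0.1885]
ee_rot: [[-0.0, 0.968, -0.249], [-0.001, -0.249, -0.968], [-1.0, -0.0, 0.001]]
force: [-0.5, 0.2, -1.6]
opening: 0.0049
```

```bash
python3 -c "
from h import *
from plant import bot
f=bot.grab_frame('scene');np.savez('s3.npz',**f)
g=bot.grab_frame('wrist');np.savez('w3.npz',**g)
need([.418,-.301,.098],-15.4)
a=cv2.resize(f['pixels'][90:190,180:280],None,fx=4,fy=4,interpolation=2);b=cv2.resize(g['pixels'][0:300,180:330],None,fx=2,fy=2,interpolation=2)
c=np.zeros((600,700,3),np.uint8);c[:400,:400]=a;c[:600,400:]=b
cv2.imwrite('pics/s3.png',c[...,::-1])
"
```

```text
t 8.35 tcp [ 0.4173 -0.3007  0.1889] F [ 0.1 -0.4 -0.6] op 0.0048
shift [90.9  0.8  0.1]
heading y -14.4
turn [1. 0. 0.]
```

View pics/s3.png

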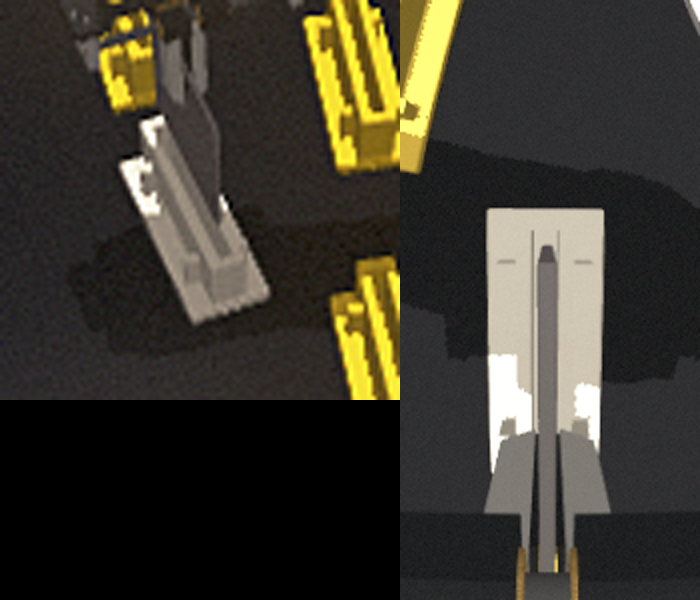

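The wrist inset shows the slot edges at inset U=532/559, starting at V=232. The panel is centred at U=547 and parallel to the slot, with its lower corner at V≈246. I'll check the lengthwise fit.

```bash
python3 -c "
from h import *
f=np.load('w3.npz')
d=np.array([.25,.968,0])
c=np.array([.4173,-.3007,0])
for n,U,V,z in [('slotL',532,232,.062),('slotR',559,232,.062),('slotL2',532,410,.062),('slotR2',559,410,.062),('pan bottom',547,246,.1035),('pan top',547,262,.2235)]:
    p=wz(f,180+(U-400)/2-.25,V/2-.25,z);print(n,p.round(4),'along',((p-c)@d).round(4),'lat',((p-c)@[.968,-.25,0]).round(4))
"
```

```text
slotL [ 0.4268 -0.2312  0.062 ] along 0.0697 lat -0.0081
slotR [ 0.4401 -0.2346  0.062 ] along 0.0697 lat 0.0056
slotL2 [ 0.4028 -0.3227  0.062 ] along -0.0249 lat -0.0086
slotR2 [ 0.4169 -0.3263  0.062 ] along -0.0249 lat 0.006
pan bottom [ 0.4329 -0.2385  0.1035] along 0.0641 lat -0.0005
pan top [ 0.4333 -0.2377  0.2235] along 0.065 lat -0.0003
```

{"op": "drive_tool", "data": {
  "rows": [
    [8,-1,2,0,0,0,0],
    [20,-1,2,0,0,0,0],
    [33,-1,2,0,0,0,0],
    [46,-1,2,0,0,0,0],
    [59,-1,2,0,0,0,0],
    [71,-1,2,0,0,0,0],
    [80,-1,2,0,0,0,0],
    [84,-1,2,0,0,0,0]
  ]
}}

```text
t: 9.02
tcp_pos: [0.4161, -0.3029, 0.1052]
ee_rot: [[0.0, 0.968, -0.25], [-0.001, -0.25, -0.968], [-1.0, 0.0, 0.001]]
force: [-0.5, 0.4, -1.6]
opening: 0.005
```

{"op": "drive_tool", "data": {
  "rows": [
    [1,0,0,0,0,0,0],
    [2,0,0,0,0,0,0],
    [3,0,0,0,0,0,0],
    [4,0,0,0,0,0,0],
    [5,0,0,0,0,0,0],
    [5,0,0,0,0,0,0],
    [5,0,0,0,0,0,0],
    [5,0,0,0,0,0,0]
  ]
}}

```text
t: 9.68
tcp_pos: [0.4165, -0.3033, 0.1016]
ee_rot: [[0.001, 0.968, -0.25], [-0.002, -0.25, -0.968], [-1.0, 0.002, 0.002]]
force: [0.7, 0.4, 0.3]
opening: 0.0047
```

{"op": "drive_tool", "data": {
  "rows": [
    [1,0,0,0,0,0,0],
    [2,0,0,0,0,0,0],
    [3,0,0,0,0,0,0],
    [3,0,0,0,0,0,0],
    [3,0,0,0,0,0,0],
    [3,0,0,0,0,0,0],
    [3,0,0,0,0,0,0],
    [3,0,0,0,0,0,0]
  ]
}}

```text
t: 10.35
tcp_pos: [0.4178, -0.3041, 0.1007]
ee_rot: [[0.004, 0.968, -0.25], [-0.004, -0.25, -0.968], [-1.0, 0.005, 0.003]]
force: [-5.8, 4.5, 36.4]
opening: 0.005
```

{"op": "drive_tool", "data": {
  "rows": [
    [-2,0,0,0,0,0,0],
    [-3,0,0,0,0,0,0],
    [-3,0,0,0,0,0,0],
    [-3,0,0,0,0,0,20],
    [-3,0,0,0,0,0,40],
    [-3,0,0,0,0,0,40],
    [-3,0,0,0,0,0,40],
    [-3,0,0,0,0,0,40]
  ]
}}

```text
t: 11.02
tcp_pos: [0.4165, -0.3033, 0.1013]
ee_rot: [[0.001, 0.968, -0.25], [-0.002, -0.25, -0.968], [-1.0, 0.001, 0.002]]
force: [-0.1, -0.4, -0.4]
opening: 0.0348
```

{"op": "drive_tool", "data": {
  "rows": [
    [-10,0,0,0,0,0,40],
    [-25,0,0,0,0,0,40],
    [-45,0,0,0,0,0,40],
    [-65,0,0,0,0,0,40],
    [-85,0,0,0,0,0,40],
    [-95,0,0,0,0,0,40],
    [-100,0,0,0,0,0,40],
    [-100,0,0,0,0,0,40]
  ]
}}

```text
t: 11.68
tcp_pos: [0.4166, -0.3033, 0.2022]
ee_rot: [[0.002, 0.968, -0.25], [-0.003, -0.25, -0.968], [-1.0, 0.003, 0.002]]
force: [-0.2, -1.0, -0.7]
opening: 0.0398
```

```bash
python3 -c "
from h import *
from plant import bot
g=bot.grab_frame('wrist');np.savez('w4.npz',**g)
f=bot.grab_frame('scene');np.savez('s4.npz',**f)
need([.6275,.083,.20],95.6)
print(bot.sense()['q'])
a=cv2.resize(f['pixels'][90:190,180:280],None,fx=4,fy=4,interpolation=2);b=cv2.resize(g['pixels'][0:300,170:340],None,fx=2,fy=2,interpolation=2)
c=np.zeros((600,740,3),np.uint8);c[:400,:400]=a;c[:600,400:]=b
cv2.imwrite('pics/s4.png',c[...,::-1])
"
```

```text
t 11.78 tcp [ 0.4161 -0.3029  0.2007] F [-0.9 -0.8 -0.6] op 0.0400
shift [ 2.000e-01  1.084e+02 -4.265e+02]
heading y -14.5
turn [-1.101e+02  1.000e-01  1.000e-01]
[ 0.82596508  0.23815783 -0.29712553  1.88341938  0.08199733  1.03058206
  0.24217925]
```

View pics/s4.png

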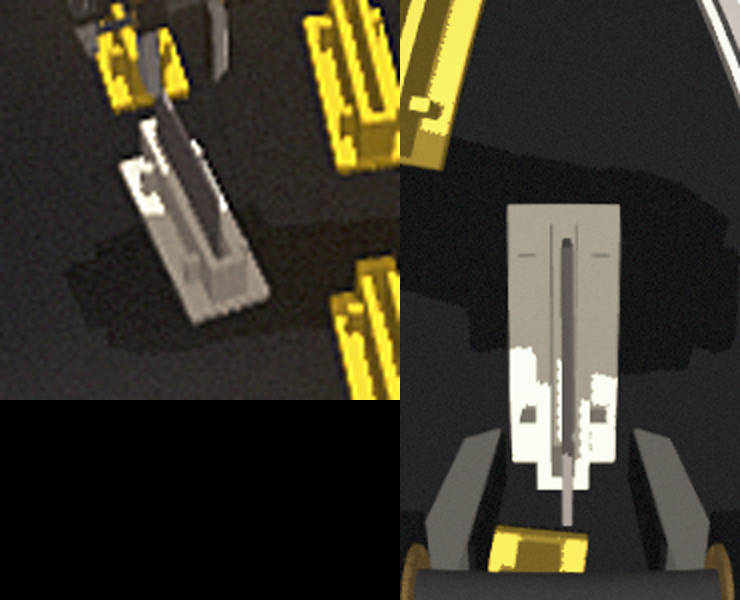

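The panel now stands in the white rack's slot, leaning slightly (inset U≈567, V 240–525). I'll check its height from the edge length, then go for the knob.

```bash
python3 -c "
from h import *
f=np.load('w4.npz')
for z in(.132,.150):
  P=[wz(f,170+(U-400)/2-.25,V/2-.25,z) for U,V in [(567,240),(567,525)]]
  print(z,np.round(P,4),np.linalg.norm(P[0]-P[1]))
f=np.load('s4.npz')
c=np.array([.4165,-.3033]);d=np.array([.25,.968])
for s in(-1,1):
  for z in(.132,): print('pred scene crop',((proj(f,[*(c+s*.065*d),z])-[180,90])*4).round(0))
"
```

```text
0.132 [[ 0.4335 -0.2384  0.132 ]
 [ 0.4005 -0.3659  0.132 ]] 0.13169898511607642
0.15 [[ 0.4336 -0.2379  0.15  ]
 [ 0.403  -0.3561  0.15  ]] 0.12217974971103918
pred scene crop [157.  73.]
pred scene crop [218. 194.]
```

{"op": "drive_tool", "data": {
  "rows": [
    [0,6,-22,4,0,0,50],
    [0,14,-56,10,0,0,50],
    [0,23,-92,16,0,0,50],
    [0,32,-128,22,0,0,50],
    [0,42,-164,28,0,0,50],
    [0,51,-200,34,0,0,50],
    [0,60,-236,40,0,0,50],
    [0,68,-268,46,0,0,50]
  ]
}}

```text
t: 12.45
tcp_pos: [0.5488, -0.0595, 0.1999]
ee_rot: [[-0.001, 0.491, -0.871], [-0.002, -0.871, -0.491], [-1.0, 0.001, 0.001]]
force: [1.1, -0.5, -0.4]
opening: 0.0503
```

```bash
python3 -c "
from h import *
need([.6275,.0833,.20],-84.4)"
```

```text
t 12.45 tcp [ 0.5488 -0.0595  0.1999] F [ 1.1 -0.5 -0.4] op 0.0503
shift [  -0.4  -85.7 -138.7]
heading y -60.6
turn [23.8  0.1 -0.1]
```

{"op": "drive_tool", "data": {
  "rows": [
    [0,-17,-28,6,0,0,50],
    [0,-35,-56,12,0,0,50],
    [0,-52,-84,17,0,0,50],
    [0,-66,-106,21,0,0,50],
    [0,-76,-122,23,0,0,50],
    [0,-82,-131,23,0,0,50],
    [0,-84,-134,23,0,0,50],
    [0,-84,-134,23,0,0,50]
  ]
}}

```text
t: 13.12
tcp_pos: [0.6232, 0.078, 0.2]
ee_rot: [[-0.0, 0.119, -0.993], [-0.002, -0.993, -0.119], [-1.0, 0.002, 0.001]]
force: [-0.7, -0.6, 0.8]
opening: 0.05
```

```bash
python3 -c "
from h import *
from plant import bot
need([.6275,.0833,.20],-84.4)
f=bot.grab_frame('wrist');np.savez('w5.npz',**f)
cv2.imwrite('pics/w5.png',cv2.resize(f['pixels'][60:300,110:400],None,fx=2.5,fy=2.5,interpolation=2)[...,::-1])"
```

```text
t 13.12 tcp [0.6232 0.078  0.2   ] F [-0.7 -0.6  0.8] op 0.0500
shift [-0.  -4.8 -4.9]
heading y -83.2
turn [ 1.2  0.  -0.1]
```

View pics/w5.png

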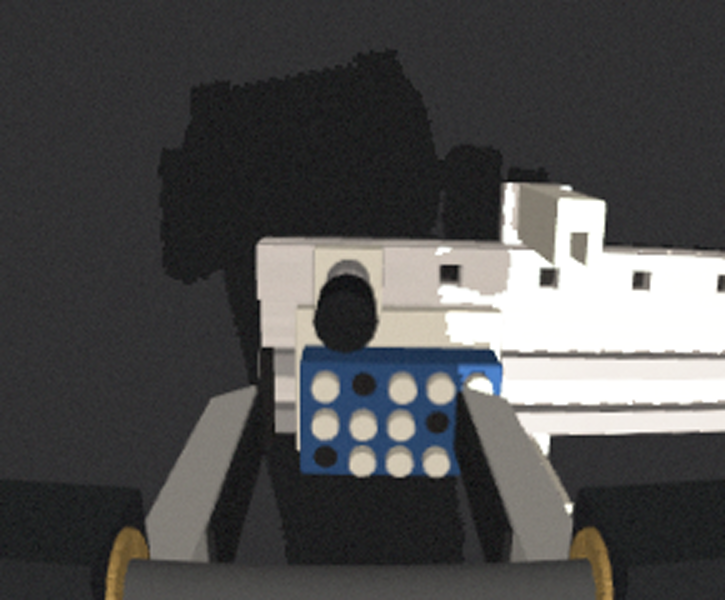

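The knob is at crop (346,321) for its top, with the stem at (348,270). The next hole is at crop (450,274).

```bash
python3 -c "
from h import *
f=np.load('w5.npz')
for n,U,V,z in [('top',346,321,.118),('topL',315,321,.118),('topR',377,321,.118),('hnext',450,274,.024),('h-15',549,278,.024),('h35',641,281,.024)]:
    print(n,wz(f,110+(U+.5)/2.5-.5,60+(V+.5)/2.5-.5,z).round(4))
"
```

```text
top [0.6277 0.0833 0.118 ]
topL [0.6264 0.0945 0.118 ]
topR [0.629  0.0721 0.118 ]
hnext [0.6324 0.034  0.024 ]
h-15 [ 0.6367 -0.016   0.024 ]
h35 [ 0.6416 -0.0656  0.024 ]
```

{"op": "drive_tool", "data": {
  "rows": [
    [15,-5,-5,1.2,0,0,50],
    [38,-5,-5,1.2,0,0,50],
    [60,-5,-5,1.2,0,0,50],
    [82,-5,-5,1.2,0,0,50],
    [100,-5,-5,1.2,0,0,50],
    [110,-5,-5,1.2,0,0,50],
    [115,-5,-5,1.2,0,0,50],
    [116,-5,-5,1.2,0,0,50]
  ]
}}

```text
t: 13.83
tcp_pos: [0.6277, 0.0823, 0.0845]
ee_rot: [[0.0, 0.095, -0.995], [-0.002, -0.995, -0.095], [-1.0, 0.002, -0.0]]
force: [-0.1, 0.1, -0.8]
opening: 0.0498
```

```bash
python3 -c "
from h import *
need([.6277,.0833,.084],-84.4)"
```

```text
t 13.83 tcp [0.6277 0.0823 0.0845] F [-0.1  0.1 -0.8] op 0.0498
shift [ 0.5 -1.  -0.1]
heading y -84.5
turn [-0.1 -0.  -0.1]
```

{"op": "drive_tool", "data": {
  "rows": [
    [0,-1,0,0,0,0,20],
    [0,-1,0,0,0,0,10],
    [0,-1,0,0,0,0,10],
    [0,-1,0,0,0,0,10],
    [0,-1,0,0,0,0,10],
    [0,-1,0,0,0,0,10],
    [0,-1,0,0,0,0,10],
    [0,-1,0,0,0,0,10]
  ],
  "force": 45
}}

```text
t: 14.5
tcp_pos: [0.6283, 0.0842, 0.0855]
ee_rot: [[0.002, 0.096, -0.995], [-0.002, -0.995, -0.096], [-1.0, 0.002, -0.002]]
force: [-0.7, -0.2, 6.3]
opening: 0.0231
```

```bash
python3 -c "
from h import *
need([.6277,.0833,.084],-84.4)"
```

```text
t 14.50 tcp [0.6283 0.0842 0.0855] F [-0.7 -0.2  6.3] op 0.0231
shift [1.5 0.9 0.7]
heading y -84.5
turn [-0.1 -0.1 -0.1]
```

{"op": "drive_tool", "data": {
  "rows": [
    [-2,0,0,0,0,0,10],
    [-4,0,0,0,0,0,10],
    [-7,0,0,0,0,0,10],
    [-10,0,0,0,0,0,10],
    [-13,0,0,0,0,0,10],
    [-15,0,0,0,0,0,10],
    [-16,0,0,0,0,0,10],
    [-16,0,0,0,0,0,10]
  ]
}}

```text
t: 15.17
tcp_pos: [0.628, 0.0842, 0.1011]
ee_rot: [[0.001, 0.096, -0.995], [-0.002, -0.995, -0.096], [-1.0, 0.002, -0.001]]
force: [4.6, -0.2, -8.2]
opening: 0.0233
```

```bash
python3 -c "
from h import *
from plant import bot
need([.6327,.0335,.10],-84.4)
f=bot.grab_frame('scene');cv2.imwrite('pics/s6.png',cv2.resize(f['pixels'][180:290,180:300],None,fx=5,fy=5,interpolation=2)[...,::-1])"
```

```text
t 15.17 tcp [0.628  0.0842 0.1011] F [ 4.6 -0.2 -8.2] op 0.0233
shift [ 1.2 50.9  0.2]
heading y -84.5
turn [-0.1 -0.1 -0.1]
```

View pics/s6.png

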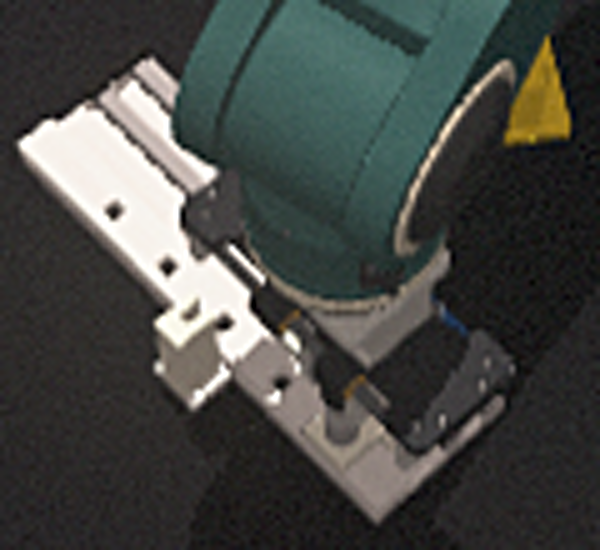

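The arm covers most of this view. The lifted knob is held at about (345,425), and the next hole is free at (280,383). The spring reads about 7 N, so the pin is up. Sliding 50 mm now.

{"op": "drive_tool", "data": {
  "rows": [
    [0,2,0,0,0,0,10],
    [0,7,0,0,0,0,10],
    [0,15,0,0,0,0,10],
    [0,24,0,0,0,0,10],
    [0,33,0,0,0,0,10],
    [0,41,0,0,0,0,10],
    [0,47,0,0,0,0,10],
    [0,50,0,0,0,0,10]
  ]
}}

```text
t: 15.88
tcp_pos: [0.633, 0.034, 0.1009]
ee_rot: [[0.001, 0.095, -0.995], [-0.002, -0.995, -0.095], [-1.0, 0.002, -0.001]]
force: [6.4, 2.0, -8.2]
opening: 0.0232
```

{"op": "drive_tool", "data": {
  "rows": [
    [0,0,0,0,0,0,10],
    [0,0,0,0,0,0,10],
    [0,0,0,0,0,0,10],
    [0,0,0,0,0,0,10],
    [0,0,0,0,0,0,10],
    [0,0,0,0,0,0,10],
    [0,0,0,0,0,0,10],
    [0,0,0,0,0,0,10]
  ]
}}

```text
t: 16.55
tcp_pos: [0.6329, 0.0343, 0.1009]
ee_rot: [[0.002, 0.096, -0.995], [-0.002, -0.995, -0.096], [-1.0, 0.002, -0.001]]
force: [6.8, -0.3, -7.7]
opening: 0.0232
```

```bash
python3 -c "
from h import *
need([.6325,.0338,.10],-84.4)"
```

```text
t 16.55 tcp [0.6329 0.0343 0.1009] F [ 6.8 -0.3 -7.7] op 0.0232
shift [0.9 0.4 0.5]
heading y -84.5
turn [-0.1 -0.1 -0.1]
```

{"op": "drive_tool", "data": {
  "rows": [
    [2,0,-0.5,0,0,0,10],
    [4,0,-0.5,0,0,0,10],
    [6,0,-0.5,0,0,0,10],
    [8,0,-0.5,0,0,0,10],
    [9,0,-0.5,0,0,0,10],
    [10,0,-0.5,0,0,0,10],
    [10,0,-0.5,0,0,0,10],
    [10,0,-0.5,0,0,0,10]
  ]
}}

```text
t: 17.22
tcp_pos: [0.6331, 0.0345, 0.091]
ee_rot: [[0.001, 0.096, -0.995], [-0.002, -0.995, -0.096], [-1.0, 0.002, -0.001]]
force: [2.6, -1.2, -5.2]
opening: 0.0229
```

{"op": "drive_tool", "data": {
  "rows": [
    [1,0,0,0,0,0,10],
    [2,0,0,0,0,0,10],
    [3,0,0,0,0,0,10],
    [4,0,0,0,0,0,10],
    [5,0,0,0,0,0,10],
    [5.5,0,0,0,0,0,10],
    [6,0,0,0,0,0,10],
    [6,0,0,0,0,0,10]
  ]
}}

```text
t: 17.88
tcp_pos: [0.6333, 0.0345, 0.0855]
ee_rot: [[0.001, 0.096, -0.995], [-0.002, -0.995, -0.096], [-1.0, 0.002, -0.001]]
force: [-1.6, -0.9, 4.0]
opening: 0.0235
```

{"op": "drive_tool", "data": {
  "rows": [
    [0,0,0,0,0,0,10],
    [0,0,0,0,0,0,10],
    [0,0,0,0,0,0,10],
    [0,0,0,0,0,0,10],
    [0,0,0,0,0,0,10],
    [0,0,0,0,0,0,10],
    [0,0,0,0,0,0,10],
    [0,0,0,0,0,0,10]
  ]
}}

```text
t: 18.55
tcp_pos: [0.6333, 0.0346, 0.0855]
ee_rot: [[0.001, 0.096, -0.995], [-0.002, -0.995, -0.096], [-1.0, 0.002, -0.001]]
force: [-1.7, -1.1, 5.9]
opening: 0.0231
```

Tool height and contact force now match the grip at home (0.0855 m, +6 N). One last look before handing in.

```bash
python3 -c "
from h import *
from plant import bot
f=bot.grab_frame('scene');g=bot.grab_frame('wrist')
c=np.hstack([cv2.resize(f['pixels'][90:390,100:400],(400,400)),cv2.resize(g['pixels'][40:300,130:390],(400,400))])
cv2.imwrite('pics/end.png',c[...,::-1])"
```

```text
(no output)
```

View pics/end.png

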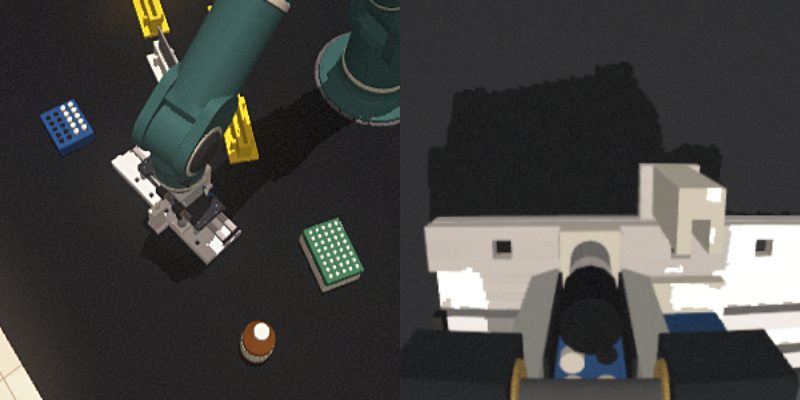

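The start hole is now uncovered at (502,247), and the held knob and lug are at (590,260), one pitch further on. The panel is still in the white rack, and the tip box, bottle and tube rack look unmoved.

```bash
python3 -c "
from plant import bot
print(bot.finish_job())"
```

```text
the job is handed in; nothing more can be done
None
```

The job is done and handed in at about 18.7 s of the 51 s allowed; no verdict was reported. I drew the panel out of the guides and stood it in the white rack. Then I lifted the plunger about 16 mm, slid the carriage 50 mm to the next hole and lowered the pin. The gripper still holds the knob.

**Last checks**
- **Pin:** The tool is back at its gripping height of 0.0855 m, with the same contact force as at the start (about +6 N). While lowering, the spring was still pulling at 5.5 mm above home, so the pin had gone into the hole. I read this as fully home, but I could not see the pin itself.
- **Carriage:** The tool moved 50 mm along the rail, and the last wrist picture shows the starting hole uncovered.
- **Panel:** It stands in the slot with a slight lean. Its upper edge measured 131.7 mm long at the seated height, against a true 130 mm.
- **Bystanders:** The tip box, bottle and tube rack look unmoved in the last scene picture.

**What did not go to plan**
- On the way to the rack the last joint reached its range limit and the tool tilted a few degrees, so I turned the panel the other way round.
- The panel met the slot floor about 4 mm higher than I expected, with 36 N at the wrist. I backed off before letting go.

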